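# Bicycle light from behind the keys

## Robot

A 6-joint arm with a two-finger parallel gripper is mounted at the origin on the work surface. World frame = base frame: x ahead of the robot, y to its left, z up, the work surface at z = 0. Lengths are in mm, angles in rad, forces in N, time in s.
With the tool pointing down it reaches from about 275 to 825 mm from the base axis. Payload 5.2 kg.
Tool frame: the origin (TCP) lies midway between the tips of the shut fingers; the grasp point (between the pads) lies 19 mm behind it (bot.grasp_offset is the z of the grasp point in the tool frame, in mm); z points along the fingers, y is the line along which they close (so a half turn about z gives the same grasp; the last joint's range is limited). The gripper opens to 93 mm and grips with 3 to 60 N. Pads are 15 mm wide; open, the fingers measure 128 mm over their backs; the gripper's body (75 mm by 188 mm) begins 65 mm behind the grasp point.
Start: joints at [-1.429, 0.259, 1.535, -0, 1.348, -0.203], TCP at [185.925, -517.626, 218.653] pointing down, gripper open.
Joint ranges: [-3.14, 3.14], [-0.91, 2.08], [0.19, 2.58], [-1.22, 4.36], [0.22, 2.71], [-3.12, 3.12]. Speed limits (rad/s): [2.57, 2.57, 3.14, 3.14, 3.14, 3.14].

## Interface

Orientations are given as [roll, pitch, yaw] about the fixed x, y, z axes, in that order (R = Rz(yaw) Ry(pitch) Rx(roll)).
In Python, from plant import bot gives the robot as it stands. The module is installed in compiled form; this text tells all that it offers.
- The arm moves only by the tool play_rows, never from a script. Its argument "deltas" is a list of rows, each an object with "slide": the shift along the tool's x, y, z in cm, a list of three; "turn": the turn about the tool's z in degrees; "hand": the gripper's target within -1 to 1 (shut at 1, half-way at 0, fully open at -1). In form: [{"slide": [tx, ty, tz], "turn": turn, "hand": hand}, ...]. A call has exactly 5 rows; each row is the pose to reach, as a shift and turn from the pose commanded when the call began, along the tool's axes at that moment; what a row does not reach only later rows make up. A row lasts 1/10 s, in which the tool goes at most 50 mm and 8.59 degrees, less where a joint would pass 70% of its speed; a pose out of reach is approached as far as the arm can. A call with a gripper value outside its range is refused whole. The fingers move at their own pace and stop on an object; "grip_force" is the grip in N (left out, the last holds). Time passes only in rows, so rows that repeat a pose let the fingers close, or fill a call up. It gives the time, the measured TCP pose, the force, the opening and the grip force at its end, in the units of the state.
- bot.read_state(): the state, without advancing time (a new reading comes with each control period).
- bot.camera(name): name is "side" or "top"; returns a dict with "frame" (420x560x3 uint8, blue, green, red), "fx", "fy", "cx", "cy" (pixels), "dist_coeffs" ([k1, k2, p1, p2, k3] as OpenCV has them; the pictures are not rectified), "view" (4x4, takes a point from world to camera coordinates). Camera axes: x right, y down, z forward; pixel columns grow to the right and rows downward; lengths in mm; the calibration is good to about 2 mm. A picture is of the moment at which its call begins. There is no depth.
- bot.finish_job(): hands the job in; it is judged then, once.
The state is a dict: "time_s": time; "qpos": joint angles; "qvel": joint speeds; "effort": joint torques, N m; "ee_pos": TCP position; "tool_rot": TCP orientation; "ft_force": force on the tool from outside, world axes, zero at the start; "torque": the same for the moment, N m; "opening": opening from 0.0 (shut) to 1.0 (fully open); "gripper_force": force on a finger pad.
Only numpy, scipy, OpenCV 4.12 (cv2) and the standard library are available. Lean on these libraries where they do the work, as an engineer would, in place of code of your own. Each camera call takes 0.05 s, during which the arm holds its last target. There are 200 camera calls.

## Task

The red bicycle light hangs at the back of one hook, behind the keys on their blue tag. Move the keys to the empty hook and leave them hanging there, then take the light off and set it down upright in the middle of the round aluminium tray.

Things in the scene. Friction and masses are not known exactly. Their poses are not given: they have to be found in the camera images.
- keys (a point): Keys in front: blue tag 44 wide (y), 10 thick (x), over two fixed brass keys; 100 mm high, 60 g. Point: centre, half-way up, z up. Tag z -2 to 50, its window (30 wide, 32 high) z 10 to 42. Window top rests on the prong of a stand like spare_hook's; prong runs along this x, post at +x, lip 26-34 mm off at -x. Pinch across the 44 mm at window height; sides are free.
- bike_light (a point): Red bicycle light, 82 mm high, 120 g: body 30 deep (x), 40 wide (y), 42 high, flat underside; above it a loop 44 wide (y), 12 thick (x). Point: centre, 41 mm above the underside, z up. Loop z 1 to 41, its window (30 wide, 32 high) z 1 to 33. Hangs by the window top on the keys' prong (along this x), 77-93 mm from the lip at -x, 41-49 mm before the post at +x. Pinch as the keys.
- spare_hook (a point): Empty hook: fixed steel stand, pale wooden foot 150x100x12 mm. Level flat prong 10 wide, 8 thick, 130 long, pointing to the robot. Point: mid-prong, on its top face, 170 mm up; x along it to the post (face at +65, no higher than the prong), open end at -65 with a lip 6 long rising 8 mm, z up. A hung thing raised 15 mm clears the lip by 7 mm, with 10 mm free either side.
- tray_mid (a point): Round aluminium tray fixed on the bench, 200 mm across, rim 14 mm high, flat floor 180 mm across. The point is the centre of its floor, on the upper face, 4 mm above the bench. z up.

How it is judged:
By the outcome, as a careful person would: the job done as asked, in the order asked, and still so for the second after the job is handed in, with the robot touching nothing.
It also fails if it takes over 64 s, if anything falls off the work surface, if the arm or the gripper's body presses on something with over 40 N, if the wrist force passes 120 N, or if a joint passes its speed limit or range.

## Working session

There is one attempt and no reset: what is moved stays moved. The work goes in short steps, Python scripts to look and compute and a tool call to move; the robot and the scene stay as the last step left them, time stands still between calls to the robot, and variables do not carry over. Pictures are saved under pics/ and viewed, at most 10 in all, crops included, and the job is handed in when it is done.

Besides the shell and the picture viewer there is one more tool, called after "Emit:" in YAML: its name, and indented under it one key for each argument. play_rows: Moves the arm, as the interface text tells. Its arguments: {"type":"object","properties":{"deltas":{"type":"array"},"grip_force":{"type":"number"}},"required":["deltas"]}

```bash
mkdir -p pics; cat > h.py <<'E'
import numpy as np, cv2
from plant import bot
def cam(n,save=None):
    c=bot.camera(n); c['K']=np.array([[c['fx'],0,c['cx']],[0,c['fy'],c['cy']],[0,0,1.]]); c['d']=np.array(c['dist_coeffs'],float); c['V']=np.array(c['view'],float)
    if save: cv2.imwrite('pics/'+save,c['frame'])
    return c
def ray(c,uv):
    p=cv2.undistortPoints(np.array([[uv]],float),c['K'],c['d'])[0,0]
    R=c['V'][:3,:3]; return -R.T@c['V'][:3,3], R.T@np.array([p[0],p[1],1.])
def plane(c,uv,z,ax=2):
    o,d=ray(c,uv); return o+d*(z-o[ax])/d[ax]
def tri(a,ua,b,ub):
    o1,d1=ray(a,ua);o2,d2=ray(b,ub)
    s=np.linalg.lstsq(np.c_[d1,-d2],o2-o1,rcond=None)[0]
    p,q=o1+d1*s[0],o2+d2*s[1]; return (p+q)/2,np.linalg.norm(p-q)
def proj(c,P):
    return cv2.projectPoints(np.array(P,float).reshape(-1,1,3),cv2.Rodrigues(c['V'][:3,:3])[0],c['V'][:3,3],c['K'],c['d'])[0][:,0]
E
python3 - <<'E'
from h import *
for n in('side','top'):
    c=cam(n,n+'0.png'); print(n,ray(c,(280,210)),c['fx'])
s=bot.read_state();print(s['ee_pos'],s['tool_rot'],s['opening'],s['time_s'],bot.grasp_offset)
E
```

```text
side (array([242.58101429, 592.22180196, 524.5286296 ]), array([ 0.38968143, -0.74713007, -0.53876008])) 452.032830033399
top (array([434.2282253 ,  -1.97021834, 924.74657082]), array([ 0.15599351,  0.00502216, -0.98782752])) 383.23922203696884
[ 185.85181294 -517.1477153   217.94462001] [-3.14006102e+00 -2.79013664e-04  3.44817224e-01] 0.9948205747412104 0.1 -18.8
```

View pics/side0.png

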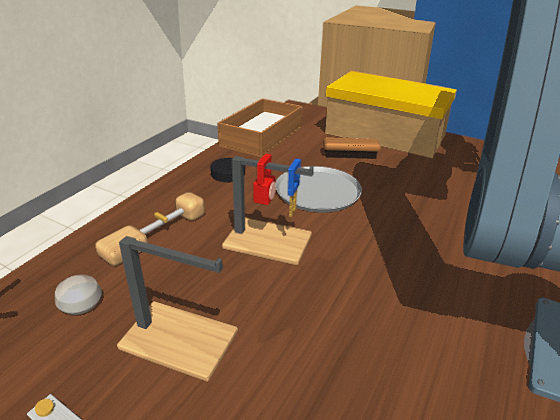

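View pics/top0.png

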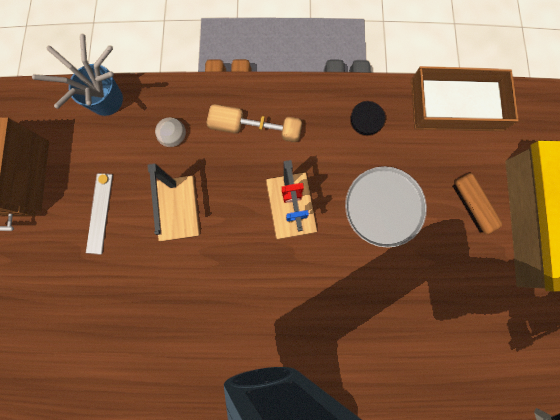

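The side view shows the spare prong running from about (128,242) to its lip at (219,266), and the keys' prong from (238,160) to (310,170). The tray is right of the keys' hook in the top view, at (386,207). Next I'll zoom in to get the prong edges.

```bash
python3 - <<'E'
from h import *
t=cv2.imread('pics/top0.png');s=cv2.imread('pics/side0.png')
a=cv2.resize(t[150:250,140:210],None,fx=3,fy=3,interpolation=2);b=cv2.resize(t[150:250,260:330],None,fx=3,fy=3,interpolation=2)
c=cv2.resize(s[225:325,105:235],None,fx=3,fy=3,interpolation=2);d=cv2.resize(s[140:240,220:350],None,fx=3,fy=3,interpolation=2)
cv2.imwrite('pics/z.png',np.vstack([np.hstack([a,c]),np.hstack([b,d])]))
E
```

```text
(no output)
```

View pics/z.png

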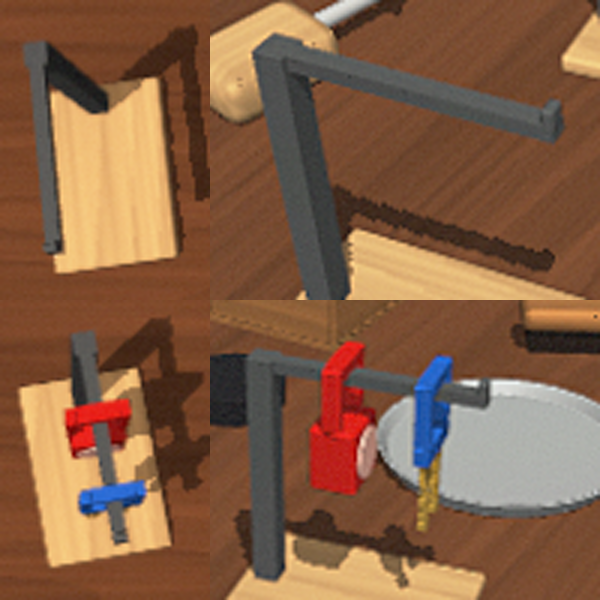

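```bash
cat > m.py <<'E'
from h import *
np.set_printoptions(precision=1,suppress=True)
t=cam('top');s=cam('side')
T=lambda x,y,ox:(x/3+ox,y/3+150)
for n,l,p in(('spare',T(53,247,140),T(41,68,140)),('keys',T(122,236,260),T(86,60,260))):
    L=plane(t,l,178);P=plane(t,p,170);v=P-L;print(n,L,P,np.hypot(*v[:2]),'yaw',np.degrees(np.arctan2(v[1],v[0])))
print('blue',plane(t,T(112,193,260),178),'red',plane(t,T(98,114,260),178))
# side: lip top & post-prong
S=lambda x,y,oy:((x-210)/3+(105 if oy==225 else 220),(y-(0 if oy==225 else 300))/3+oy)
for n,l,lt in(('spare',S(552,103,225),T(53,247,140)),('keys',S(485,382,140),T(122,236,260)),('red',S(346,352,140),T(98,114,260)),('blue',S(436,363,140),T(112,193,260))):
    print(n,*tri(t,lt,s,l))
hsv=cv2.cvtColor(t['frame'],cv2.COLOR_BGR2HSV)
m=((hsv[...,1]<45)&(hsv[...,2]>110)).astype(np.uint8);m[:160]=0;m[255:]=0;m[:,:335]=0;m[:,435:]=0
c=max(cv2.findContours(m,0,2)[0],key=cv2.contourArea);e=cv2.fitEllipse(c);print(e,plane(t,e[0],18), plane(t,e[0],4))
E
python3 m.py
```

```text
spare [507.2 242.4 178. ] [630.1 260.1 170. ] 124.14101390419702 yaw 8.178727487601318
keys [515.2 -38.7 178. ] [635.7 -15.5 170. ] 122.66101995414664 yaw 10.906222648333012
blue [543.6 -32.3 178. ] red [596.6 -23.3 178. ]
spare [507.3 243.4 174.6] 0.5456761819536171
keys [514.6 -39.3 173.9] 2.256485593293252
red [595.8 -23.5 179.1] 1.2121259019238457
blue [542.2 -32.5 181.7] 1.6525016383738558
((385.7398986816406, 205.8347930908203), (77.25707244873047, 80.06023406982422), 136.80184936523438) [ 588.  -252.8   18. ] [ 590.4 -256.7    4. ]
```

Emit:
play_rows:
  deltas:
    - {"slide": [3,-2,0],"turn": 2,"hand": -1}
    - {"slide": [7,-4.7,0],"turn": 5,"hand": -1}
    - {"slide": [11,-7.4,0],"turn": 8.9,"hand": -1}
    - {"slide": [15,-10.1,0],"turn": 8.9,"hand": -1}
    - {"slide": [19,-12.8,0],"turn": 8.9,"hand": -1}
  grip_force: 20

```text
time_s: 0.7
ee_pos: [322.1, -331.3, 218.6]
tool_rot: [-3.142, -0.0, 0.189]
ft_force: [0.8, -0.7, 0.5]
opening: 1.002
gripper_force: 0.0
```

```bash
cat >> h.py <<'E'
def go(P,yaw=None):
    s=bot.read_state();e=np.array(s['ee_pos']);y=s['tool_rot'][2]
    R=np.array([[np.cos(y),np.sin(y),0],[np.sin(y),-np.cos(y),0],[0,0,-1]])
    print('t',round(s['time_s'],2),'ee',e.round(1),'rot',np.degrees(s['tool_rot']).round(2),'slide cm',(R.T@(np.array(P)-e)/10).round(2),'turn',None if yaw is None else round(np.degrees(y)-yaw,1),'F',np.round(s['ft_force'],1),'open',s['opening'],s['gripper_force'])
E
python3 -c "
from h import *
go([543.,-32.4,220],10.9)"
```

```text
t 0.7 ee [ 322.1 -331.3  218.6] rot [-1.800e+02 -1.000e-02  1.081e+01] slide cm [ 27.3  -25.22  -0.14] turn -0.1 F [ 0.8 -0.7  0.5] open 1.0020158784072795 0.0
```

Emit:
play_rows:
  deltas:
    - {"slide": [3,-2.7,0],"turn": 0,"hand": -1}
    - {"slide": [6.3,-5.8,0],"turn": 0,"hand": -1}
    - {"slide": [9.6,-8.9,0],"turn": 0,"hand": -1}
    - {"slide": [12.9,-12,0],"turn": 0,"hand": -1}
    - {"slide": [16,-14.8,0],"turn": 0,"hand": -1}

```text
time_s: 1.2
ee_pos: [451.5, -155.5, 218.7]
tool_rot: [3.142, -0.0, 0.19]
ft_force: [-0.3, -1.2, 0.2]
opening: 1.001
gripper_force: 0.0
```

Emit:
play_rows:
  deltas:
    - {"slide": [3,-2.8,0],"turn": 0,"hand": -1}
    - {"slide": [6,-5.6,0],"turn": 0,"hand": -1}
    - {"slide": [9,-8.2,0],"turn": 0,"hand": -1}
    - {"slide": [11.3,-10.4,0],"turn": 0,"hand": -1}
    - {"slide": [11.3,-10.4,0],"turn": 0,"hand": -1}

```text
time_s: 1.7
ee_pos: [543.6, -30.9, 218.2]
tool_rot: [-3.14, -0.001, 0.193]
ft_force: [0.2, -0.4, -0.1]
opening: 0.999
gripper_force: 0.0
```

```bash
python3 -c "
from h import *
go([543.,-32.4,136],10.9)
s=cam('side');t=cam('top')
a=cv2.resize(s['frame'][90:240,200:370],None,fx=2.4,fy=2.4);b=cv2.resize(t['frame'][100:250,220:370],None,fx=2.4,fy=2.4)
cv2.imwrite('pics/a.png',np.hstack([a,b]))"
```

```text
t 1.7 ee [543.6 -30.9 218.2] rot [-1.7993e+02 -3.0000e-02  1.1090e+01] slide cm [-0.09  0.14  8.22] turn 0.2 F [ 0.2 -0.4 -0.1] open 0.9989555877514521 0.0
```

View pics/a.png

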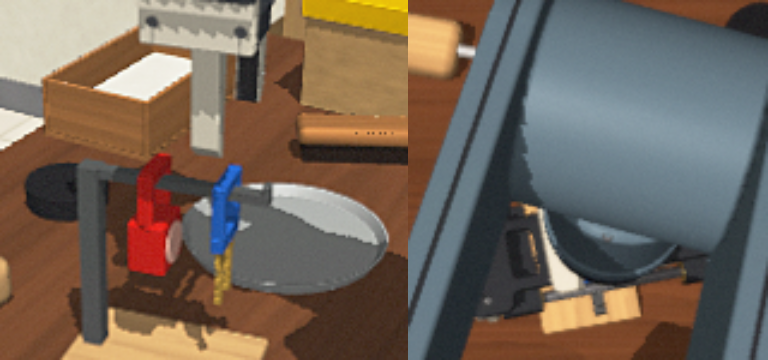

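In the crop the near finger sits just up-left of the blue tag at (205,150), clear of the red light at (155,160). The top view is blocked by the arm. The position agrees, so I'll descend.

Emit:
play_rows:
  deltas:
    - {"slide": [0,0.1,2],"turn": 0,"hand": -1}
    - {"slide": [0,0.1,4],"turn": 0,"hand": -1}
    - {"slide": [0,0.1,6],"turn": 0,"hand": -1}
    - {"slide": [0,0.1,8],"turn": 0,"hand": -1}
    - {"slide": [0,0.1,8.2],"turn": 0,"hand": -1}

```text
time_s: 2.3
ee_pos: [539.8, -35.9, 134.3]
tool_rot: [-3.14, 0.005, 0.188]
ft_force: [-0.2, -0.5, 0.5]
opening: 1.003
gripper_force: 0.0
```

```bash
python3 -c "
from h import *
go([543.,-32.4,136],10.9)
s=cam('side')
a=cv2.resize(s['frame'][90:240,200:370],None,fx=3.5,fy=3.5)
cv2.imwrite('pics/b.png',a)"
```

```text
t 2.3 ee [539.8 -35.9 134.3] rot [-179.89    0.28   10.75] slide cm [ 0.38 -0.29 -0.17] turn -0.1 F [-0.2 -0.5  0.5] open 1.0027118267464068 0.0
```

View pics/b.png

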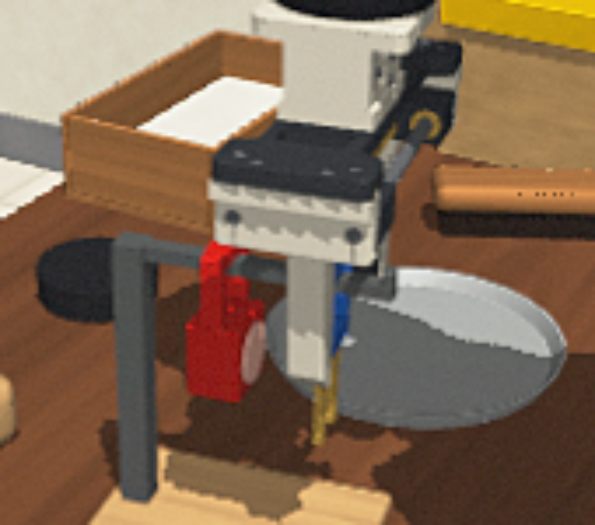

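The finger straddles the tag at (315,320), near the prong's free end and clear of the red body. I'll check that the pose has settled and correct the small offset.

Emit:
play_rows:
  deltas:
    - {"slide": [0.2,0,0],"turn": 0,"hand": -1}
    - {"slide": [0.2,0,0],"turn": 0,"hand": -1}
    - {"slide": [0.2,0,0],"turn": 0,"hand": -1}
    - {"slide": [0.2,0,0],"turn": 0,"hand": -1}
    - {"slide": [0.2,0,0],"turn": 0,"hand": -1}

```text
time_s: 2.85
ee_pos: [544.5, -34.6, 137.1]
tool_rot: [3.141, -0.001, 0.19]
ft_force: [0.3, 0.7, 0.2]
opening: 0.997
gripper_force: 0.0
```

```bash
python3 -c "
from h import *
go([543.,-32.4,136],10.9)"
```

```text
t 2.85 ee [544.5 -34.6 137.1] rot [ 1.7998e+02 -3.0000e-02  1.0860e+01] slide cm [-0.1  -0.24  0.11] turn -0.0 F [0.3 0.7 0.2] open 0.9974472585890062 0.0
```

Emit:
play_rows:
  deltas:
    - {"slide": [-0.1,-0.2,0],"turn": 0,"hand": -0.5}
    - {"slide": [-0.1,-0.2,0],"turn": 0,"hand": 1}
    - {"slide": [-0.1,-0.2,0],"turn": 0,"hand": 1}
    - {"slide": [-0.1,-0.2,0],"turn": 0,"hand": 1}
    - {"slide": [-0.1,-0.2,0],"turn": 0,"hand": 1}
  grip_force: 20

```text
time_s: 3.35
ee_pos: [542.9, -32.9, 136.6]
tool_rot: [-3.142, 0.0, 0.189]
ft_force: [0.3, -0.6, 0.1]
opening: 0.621
gripper_force: 0.0
```

Emit:
play_rows:
  deltas:
    - {"slide": [0,0,0],"turn": 0,"hand": 1}
    - {"slide": [0,0,0],"turn": 0,"hand": 1}
    - {"slide": [0,0,0],"turn": 0,"hand": 1}
    - {"slide": [0,0,0],"turn": 0,"hand": 1}
    - {"slide": [0,0,0],"turn": 0,"hand": 1}

```text
time_s: 3.85
ee_pos: [542.9, -32.9, 136.6]
tool_rot: [-3.142, 0.0, 0.189]
ft_force: [-0.6, 0.0, -1.1]
opening: 0.469
gripper_force: 20.0
```

Emit:
play_rows:
  deltas:
    - {"slide": [0,0,-0.4],"turn": 0,"hand": 1}
    - {"slide": [0,0,-0.8],"turn": 0,"hand": 1}
    - {"slide": [0,0,-1.2],"turn": 0,"hand": 1}
    - {"slide": [0,0,-1.55],"turn": 0,"hand": 1}
    - {"slide": [0,0,-1.55],"turn": 0,"hand": 1}

```text
time_s: 4.35
ee_pos: [543.4, -33.0, 153.0]
tool_rot: [3.141, -0.001, 0.189]
ft_force: [-0.2, 0.3, -0.1]
opening: 0.471
gripper_force: 20.0
```

```bash
python3 -c "
from h import *
go([543.,-32.4,152],10.9)
s=cam('side')
a=cv2.resize(s['frame'][110:240,210:350],None,fx=4,fy=4)
cv2.imwrite('pics/c.png',a)"
```

```text
t 4.35 ee [543.4 -33.  153. ] rot [ 1.7996e+02 -7.0000e-02  1.0860e+01] slide cm [-0.03 -0.07  0.1 ] turn -0.0 F [-0.2  0.3 -0.1] open 0.47100047710475623 19.999841982498765
```

View pics/c.png

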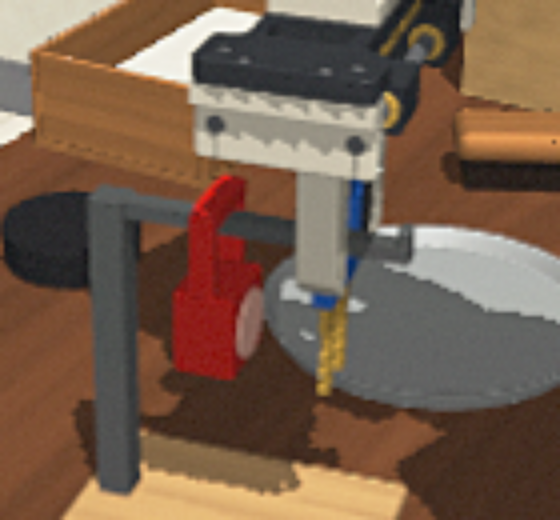

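The keys are raised at (330,340), the light has not moved at (215,290), and the wrist force is near zero. Sliding out along the prong.

Emit:
play_rows:
  deltas:
    - {"slide": [-1.2,0,0],"turn": 0,"hand": 1}
    - {"slide": [-2.8,0,0],"turn": 0,"hand": 1}
    - {"slide": [-4.4,0,0],"turn": 0,"hand": 1}
    - {"slide": [-6,0,0],"turn": 0,"hand": 1}
    - {"slide": [-7,0,0],"turn": 0,"hand": 1}

```text
time_s: 4.9
ee_pos: [472.1, -46.0, 151.8]
tool_rot: [-3.141, 0.001, 0.189]
ft_force: [0.3, 0.2, -1.3]
opening: 0.472
gripper_force: 20.0
```

```bash
python3 -c "
from h import *
th=np.radians(8.2);L=np.array([507.2,242.6])
p=L-45*np.array([np.cos(th),np.sin(th)]);print(p)
go([*p,152],8.2)"
```

```text
[462.66006961 236.18169798]
t 4.9 ee [472.1 -46.  151.8] rot [-1.7997e+02  7.0000e-02  1.0850e+01] slide cm [ 4.380e+00 -2.789e+01 -2.000e-02] turn 2.6 F [ 0.3  0.2 -1.3] open 0.4716834346429783 19.99999418389052
```

Emit:
play_rows:
  deltas:
    - {"slide": [0.3,-2,0],"turn": 0,"hand": 1}
    - {"slide": [0.8,-5,0],"turn": 0,"hand": 1}
    - {"slide": [1.3,-8.5,0],"turn": 0,"hand": 1}
    - {"slide": [1.9,-12,0],"turn": 0,"hand": 1}
    - {"slide": [2.4,-15.5,0],"turn": 0,"hand": 1}

```text
time_s: 5.4
ee_pos: [468.1, 111.8, 152.2]
tool_rot: [3.142, -0.0, 0.189]
ft_force: [1.1, -0.3, -1.0]
opening: 0.469
gripper_force: 20.0
```

Emit:
play_rows:
  deltas:
    - {"slide": [0.5,-3.5,0],"turn": 0.6,"hand": 1}
    - {"slide": [1,-7,0],"turn": 1.2,"hand": 1}
    - {"slide": [1.5,-10,0],"turn": 1.8,"hand": 1}
    - {"slide": [1.9,-12,0],"turn": 2.6,"hand": 1}
    - {"slide": [1.9,-12.4,0],"turn": 2.6,"hand": 1}

```text
time_s: 5.9
ee_pos: [463.3, 237.8, 152.0]
tool_rot: [-3.141, -0.0, 0.146]
ft_force: [0.6, -0.4, -0.8]
opening: 0.469
gripper_force: 20.0
```

```bash
python3 - <<'E'
from h import *
np.set_printoptions(precision=1,suppress=True)
s=cam('side');t=cam('top')
for a,b in(((160,78),(178,257)),((50,93),(57,271))):
    A,B=[plane(t,(x/3+140,y/3+150),12) for x,y in(a,b)];v=A-B;print('foot edge',A,B,np.degrees(np.arctan2(v[1],v[0])))
go([462.7,236.2,152],8.2)
a=cv2.resize(s['frame'][180:330,100:290],None,fx=2.2,fy=2.2);b=cv2.resize(t['frame'][130:280,120:270],None,fx=2.2,fy=2.2)
cv2.imwrite('pics/d.png',np.hstack([a,b]))
E
```

```text
foot edge [662.5 215.7  12. ] [515.9 195.5  12. ] 7.854720999436571
foot edge [650.  306.2  12. ] [504.3 292.5  12. ] 5.3431288690305925
t 6.0 ee [463.4 236.1 152. ] rot [180.    0.    8.4] slide cm [-0.1 -0.  -0. ] turn 0.2 F [ 0.6  0.1 -0.9] open 0.47198125115234685 19.999995692633092
```

View pics/d.png

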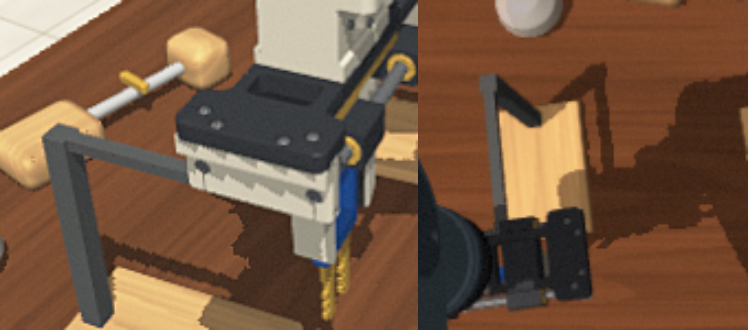

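The gripper holds the keys just in front of the spare prong's lip, and in the top view the prong at (497,150) lines up with the gripper. The foot edges confirm a yaw of about 8°. Threading on.

Emit:
play_rows:
  deltas:
    - {"slide": [1,0,0],"turn": 0,"hand": 1}
    - {"slide": [2.5,0,0],"turn": 0,"hand": 1}
    - {"slide": [4,0,0],"turn": 0,"hand": 1}
    - {"slide": [5.5,0,0],"turn": 0,"hand": 1}
    - {"slide": [6.5,0,0],"turn": 0,"hand": 1}

```text
time_s: 6.5
ee_pos: [530.1, 244.0, 152.1]
tool_rot: [3.141, -0.001, 0.142]
ft_force: [0.5, -0.2, -0.5]
opening: 0.468
gripper_force: 20.0
```

```bash
python3 - <<'E'
from h import *
s=cam('side')
p=np.array([507.2,242.6])+50*np.array([np.cos(.142),np.sin(.142)])
go([*p,152],8.2)
cv2.imwrite('pics/e.png',cv2.resize(s['frame'][190:310,110:250],None,fx=4,fy=4))
E
```

```text
t 6.55 ee [531.2 244.3 152.1] rot [ 1.7999e+02 -1.0000e-01  8.1400e+00] slide cm [ 2.6  -0.17  0.01] turn -0.1 F [ 2.4  0.4 -0.4] open 0.47245295519140296 19.999821614474058
```

View pics/e.png

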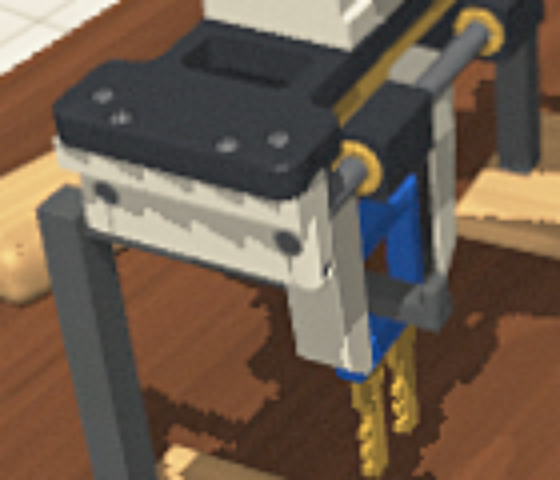

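The tag's window now has the prong through it, with the lip at (425,300) in front of the tag. I'll slide 26 mm further, then lower.

Emit:
play_rows:
  deltas:
    - {"slide": [1.2,-0.1,0],"turn": 0,"hand": 1}
    - {"slide": [2.6,-0.1,0],"turn": 0,"hand": 1}
    - {"slide": [2.6,-0.1,0.5],"turn": 0,"hand": 1}
    - {"slide": [2.6,-0.1,1],"turn": 0,"hand": 1}
    - {"slide": [2.6,-0.1,1.3],"turn": 0,"hand": 1}

```text
time_s: 7.05
ee_pos: [552.5, 249.7, 138.1]
tool_rot: [3.141, 0.002, 0.144]
ft_force: [-0.2, 0.6, -0.5]
opening: 0.471
gripper_force: 20.0
```

Emit:
play_rows:
  deltas:
    - {"slide": [0,0,0.1],"turn": 0,"hand": 1}
    - {"slide": [0,0,0.2],"turn": 0,"hand": 1}
    - {"slide": [0,0,0.25],"turn": 0,"hand": 1}
    - {"slide": [0,0,0.25],"turn": 0,"hand": 1}
    - {"slide": [0,0,0.25],"turn": 0,"hand": 1}

```text
time_s: 7.55
ee_pos: [553.8, 250.2, 136.9]
tool_rot: [-3.142, -0.0, 0.144]
ft_force: [-0.7, -0.2, -1.3]
opening: 0.471
gripper_force: 20.0
```

Emit:
play_rows:
  deltas:
    - {"slide": [0,0,0.05],"turn": 0,"hand": 1}
    - {"slide": [0,0,0.1],"turn": 0,"hand": 1}
    - {"slide": [0,0,0.15],"turn": 0,"hand": 1}
    - {"slide": [0,0,0.15],"turn": 0,"hand": 1}
    - {"slide": [0,0,0.15],"turn": 0,"hand": 1}

```text
time_s: 8.05
ee_pos: [554.0, 250.2, 136.6]
tool_rot: [-3.142, -0.001, 0.144]
ft_force: [-2.2, -0.9, 7.1]
opening: 0.47
gripper_force: 20.0
```

Contact shows at +7 N, so the tag rests on the prong. Releasing.

Emit:
play_rows:
  deltas:
    - {"slide": [0,0,-0.1],"turn": 0,"hand": 0.0}
    - {"slide": [0,0,-0.1],"turn": 0,"hand": -0.3}
    - {"slide": [0,0,-0.1],"turn": 0,"hand": -1}
    - {"slide": [0,0,-0.1],"turn": 0,"hand": -1}
    - {"slide": [0,0,-0.1],"turn": 0,"hand": -1}

```text
time_s: 8.55
ee_pos: [553.7, 250.1, 135.9]
tool_rot: [3.142, 0.0, 0.144]
ft_force: [0.6, -0.8, 0.6]
opening: 0.796
gripper_force: 0.0
```

Emit:
play_rows:
  deltas:
    - {"slide": [0,0,0],"turn": 0,"hand": -1}
    - {"slide": [0,0,0],"turn": 0,"hand": -1}
    - {"slide": [0,0,-2],"turn": 0,"hand": -1}
    - {"slide": [0,0,-5],"turn": 0,"hand": -1}
    - {"slide": [0,0,-8],"turn": 0,"hand": -1}

```text
time_s: 9.05
ee_pos: [553.4, 250.0, 216.6]
tool_rot: [3.141, 0.001, 0.144]
ft_force: [1.0, -0.1, 0.1]
opening: 0.998
gripper_force: 0.0
```

```bash
python3 - <<'E'
from h import *
s=cam('side')
go([596.3,-23.4,220],10.9)
cv2.imwrite('pics/f.png',cv2.resize(s['frame'][140:310,110:350],None,fx=3,fy=3))
E
```

```text
t 9.1 ee [556.1 250.8 222.8] rot [-179.96   -0.47    8.26] slide cm [ 0.04 27.71  0.28] turn -2.6 F [1.7 0.2 3.4] open 1.001125507667798 0.0
```

View pics/f.png

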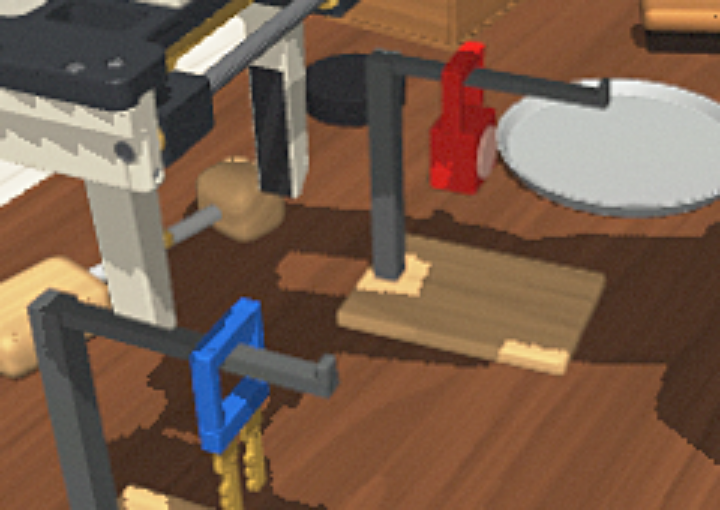

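The blue tag hangs on the spare prong at (230,370) with the fingers clear above it, and the light is still at (465,130) on its own hook. Moving over to the light.

Emit:
play_rows:
  deltas:
    - {"slide": [0,3,0],"turn": 0,"hand": -1}
    - {"slide": [0,7,0],"turn": 0,"hand": -1}
    - {"slide": [0,11,0],"turn": 0,"hand": -1}
    - {"slide": [0.1,15,0],"turn": 0,"hand": -1}
    - {"slide": [0.1,18,0],"turn": 0,"hand": -1}

```text
time_s: 9.6
ee_pos: [580.9, 69.9, 216.1]
tool_rot: [3.141, -0.0, 0.143]
ft_force: [-0.1, -0.0, 0.6]
opening: 1.003
gripper_force: 0.0
```

Emit:
play_rows:
  deltas:
    - {"slide": [0,3,0],"turn": -1,"hand": -1}
    - {"slide": [0,6,0],"turn": -2,"hand": -1}
    - {"slide": [0,9,0],"turn": -2.6,"hand": -1}
    - {"slide": [0,9.7,0],"turn": -2.6,"hand": -1}
    - {"slide": [0,9.7,0],"turn": -2.6,"hand": -1}

```text
time_s: 10.1
ee_pos: [594.6, -24.8, 215.9]
tool_rot: [-3.141, 0.0, 0.187]
ft_force: [0.4, 0.3, 0.2]
opening: 0.999
gripper_force: 0.0
```

```bash
python3 -c "
from h import *
go([596.3,-23.4,138],10.9)"
```

```text
t 10.1 ee [594.6 -24.8 215.9] rot [-1.7998e+02  1.0000e-02  1.0720e+01] slide cm [ 0.19 -0.11  7.79] turn -0.2 F [0.4 0.3 0.2] open 0.9993736990325148 0.0
```

Emit:
play_rows:
  deltas:
    - {"slide": [0.2,-0.1,2],"turn": 0,"hand": -1}
    - {"slide": [0.2,-0.1,4],"turn": 0,"hand": -1}
    - {"slide": [0.2,-0.1,6],"turn": 0,"hand": -1}
    - {"slide": [0.2,-0.1,7.8],"turn": 0,"hand": -1}
    - {"slide": [0.2,-0.1,7.8],"turn": 0,"hand": -1}

```text
time_s: 10.6
ee_pos: [594.2, -20.4, 135.5]
tool_rot: [-3.139, 0.005, 0.191]
ft_force: [0.4, 0.0, -0.2]
opening: 0.998
gripper_force: 0.0
```

Emit:
play_rows:
  deltas:
    - {"slide": [0,0,0],"turn": 0,"hand": -1}
    - {"slide": [0,0,0],"turn": 0,"hand": -0.3}
    - {"slide": [0,0,0],"turn": 0,"hand": 1}
    - {"slide": [0,0,0],"turn": 0,"hand": 1}
    - {"slide": [0,0,0],"turn": 0,"hand": 1}
  grip_force: 25

```text
time_s: 11.1
ee_pos: [596.6, -22.6, 138.7]
tool_rot: [3.141, -0.001, 0.189]
ft_force: [-0.2, 0.3, 0.5]
opening: 0.706
gripper_force: 0.0
```

Emit:
play_rows:
  deltas:
    - {"slide": [0,0,0],"turn": 0,"hand": 1}
    - {"slide": [0,0,0],"turn": 0,"hand": 1}
    - {"slide": [0,0,0],"turn": 0,"hand": 1}
    - {"slide": [0,0,0],"turn": 0,"hand": 1}
    - {"slide": [0,0,0],"turn": 0,"hand": 1}

```text
time_s: 11.6
ee_pos: [596.3, -22.6, 138.1]
tool_rot: [-3.142, 0.0, 0.189]
ft_force: [-0.6, -0.5, 0.6]
opening: 0.473
gripper_force: 25.0
```

Gripped at 0.473 × 93 = 44 mm, which matches the loop. Raise 15.5 mm.

Emit:
play_rows:
  deltas:
    - {"slide": [0,0,-0.4],"turn": 0,"hand": 1}
    - {"slide": [0,0,-0.8],"turn": 0,"hand": 1}
    - {"slide": [0,0,-1.2],"turn": 0,"hand": 1}
    - {"slide": [0,0,-1.55],"turn": 0,"hand": 1}
    - {"slide": [0,0,-1.55],"turn": 0,"hand": 1}

```text
time_s: 12.1
ee_pos: [596.8, -22.6, 154.5]
tool_rot: [3.141, -0.001, 0.189]
ft_force: [0.2, -0.3, -1.5]
opening: 0.473
gripper_force: 25.0
```

Emit:
play_rows:
  deltas:
    - {"slide": [-1,0,0],"turn": 0,"hand": 1}
    - {"slide": [-2.5,0,0],"turn": 0,"hand": 1}
    - {"slide": [-4,0,0],"turn": 0,"hand": 1}
    - {"slide": [-5.5,0,0],"turn": 0,"hand": 1}
    - {"slide": [-6.5,0,0],"turn": 0,"hand": 1}

```text
time_s: 12.6
ee_pos: [530.7, -34.8, 153.4]
tool_rot: [-3.141, 0.001, 0.189]
ft_force: [0.8, 0.3, -0.5]
opening: 0.47
gripper_force: 25.0
```

```bash
python3 - <<'E'
from h import *
s=cam('side')
go([515-50*.982,-39-50*.189,153.6],10.9)
cv2.imwrite('pics/g.png',cv2.resize(s['frame'][110:240,210:370],None,fx=4,fy=4))
E
```

```text
t 12.65 ee [529.6 -34.8 153.4] rot [-1.7997e+02  1.3000e-01  1.0850e+01] slide cm [-6.51  0.14 -0.02] turn -0.1 F [-2.8 -0.  -2.1] open 0.4734554865157742 24.999766945838928
```

View pics/g.png

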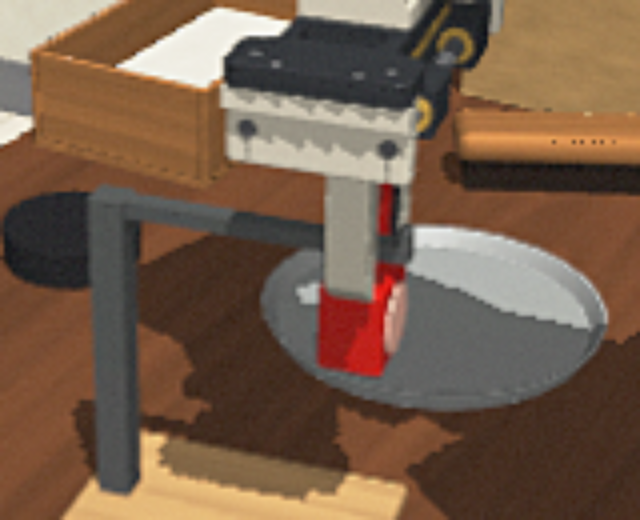

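The light hangs upright in the grip at (355,330), still level and about to pass the lip at (398,240). That was my tenth picture, so I'll check by numbers from here. Continuing out, then to the tray.

Emit:
play_rows:
  deltas:
    - {"slide": [-1,0,0],"turn": 0,"hand": 1}
    - {"slide": [-2.5,0,0],"turn": 0,"hand": 1}
    - {"slide": [-4,0,0],"turn": 0,"hand": 1}
    - {"slide": [-5.5,0,0],"turn": 0,"hand": 1}
    - {"slide": [-6.8,0,0],"turn": 0,"hand": 1}

```text
time_s: 13.15
ee_pos: [464.9, -47.7, 153.7]
tool_rot: [3.142, -0.0, 0.19]
ft_force: [-0.4, 0.2, -1.0]
opening: 0.47
gripper_force: 25.0
```

```bash
python3 - <<'E'
from h import *
np.set_printoptions(precision=1,suppress=True)
go([590,-256.5,153])
s=cam('side');t=cam('top');e=((385.74,205.83),)
# tray centre check: rim ellipse extremes at z=18 in both views
for n,c,P in(('top',t,plane(t,(385.7,205.8),18)),):
    for C in((588,-253,18),(590,-256,18)):
        a=np.linspace(0,6.28,60);r=proj(c,np.c_[C[0]+100*np.cos(a),C[1]+100*np.sin(a),0*a+18]);print(n,C,r.min(0),r.max(0))
f=cv2.imread('pics/top0.png');h=cv2.cvtColor(f,cv2.COLOR_BGR2HSV)
m=((h[...,1]<60)&(h[...,2]>70)).astype(np.uint8);m[:155]=0;m[260:]=0;m[:,:335]=0;m[:,440:]=0
k=max(cv2.findContours(m,0,2)[0],key=cv2.contourArea);print(cv2.boundingRect(k))
E
```

```text
t 13.15 ee [464.9 -47.7 153.7] rot [180.   -0.   10.9] slide cm [ 8.3 22.9  0.1] turn None F [-0.4  0.2 -1. ] open 0.46977717130466484 24.99996542930603
top (588, -253, 18) [344.7 165.8] [426.4 247.3]
top (590, -256, 18) [346. 165.] [427.5 246.4]
(345, 166, 81, 81)
```

Emit:
play_rows:
  deltas:
    - {"slide": [0,2,0],"turn": 0,"hand": 1}
    - {"slide": [0,5,0],"turn": 0,"hand": 1}
    - {"slide": [0.8,8.5,0],"turn": 0,"hand": 1}
    - {"slide": [2.2,12,0],"turn": 0,"hand": 1}
    - {"slide": [3.8,15,0],"turn": 0,"hand": 1}

```text
time_s: 13.75
ee_pos: [532.5, -189.7, 153.8]
tool_rot: [3.141, -0.001, 0.189]
ft_force: [0.4, 0.5, -0.7]
opening: 0.472
gripper_force: 25.0
```

Emit:
play_rows:
  deltas:
    - {"slide": [1.5,2.5,0],"turn": 0,"hand": 1}
    - {"slide": [3,5,0.5],"turn": 0,"hand": 1}
    - {"slide": [4,7,2],"turn": 0,"hand": 1}
    - {"slide": [4.5,7.6,4],"turn": 0,"hand": 1}
    - {"slide": [4.5,7.6,6],"turn": 0,"hand": 1}

```text
time_s: 14.25
ee_pos: [591.5, -255.5, 92.7]
tool_rot: [3.14, -0.002, 0.188]
ft_force: [-0.1, 0.3, -0.8]
opening: 0.467
gripper_force: 25.0
```

Emit:
play_rows:
  deltas:
    - {"slide": [0,0,1],"turn": 0,"hand": 1}
    - {"slide": [0,0,1.8],"turn": 0,"hand": 1}
    - {"slide": [0,0,2.4],"turn": 0,"hand": 1}
    - {"slide": [0,0,2.4],"turn": 0,"hand": 1}
    - {"slide": [0,0,2.4],"turn": 0,"hand": 1}

```text
time_s: 14.75
ee_pos: [590.2, -254.0, 70.5]
tool_rot: [3.141, -0.001, 0.19]
ft_force: [0.0, 0.0, -0.3]
opening: 0.475
gripper_force: 25.0
```

```bash
python3 - <<'E'
from h import *
np.set_printoptions(precision=1,suppress=True)
go([588.5,-253.5,46])
s=cam('side');h=cv2.cvtColor(s['frame'],cv2.COLOR_BGR2HSV)
m=(((h[...,0]<6)|(h[...,0]>174))&(h[...,1]>180)&(h[...,2]>90)).astype(np.uint8)
k=max(cv2.findContours(m,0,2)[0],key=cv2.contourArea);x,y,w,hh=cv2.boundingRect(k);print(x,y,w,hh)
p=k[:,0][k[:,0,1]>=y+hh-2].mean(0);print('lowest red',p,plane(s,p,4))
E
```

```text
t 14.75 ee [ 590.2 -254.    70.5] rot [179.9  -0.1  10.9] slide cm [-0.2 -0.1  2.5] turn None F [ 0.   0.  -0.3] open 0.47526861192175623 24.99963730573654
310 146 16 38
lowest red [318.2 182.4] [ 598.3 -282.5    4. ]
```

Emit:
play_rows:
  deltas:
    - {"slide": [-0.1,0,0.7],"turn": 0,"hand": 1}
    - {"slide": [-0.1,0,1.4],"turn": 0,"hand": 1}
    - {"slide": [-0.1,0,2],"turn": 0,"hand": 1}
    - {"slide": [-0.1,0,2.3],"turn": 0,"hand": 1}
    - {"slide": [-0.1,0,2.3],"turn": 0,"hand": 1}

```text
time_s: 15.3
ee_pos: [588.6, -254.0, 46.3]
tool_rot: [-3.141, 0.0, 0.189]
ft_force: [0.1, -0.1, -0.9]
opening: 0.472
gripper_force: 25.0
```

Emit:
play_rows:
  deltas:
    - {"slide": [0,0,0.05],"turn": 0,"hand": 1}
    - {"slide": [0,0,0.1],"turn": 0,"hand": 1}
    - {"slide": [0,0,0.1],"turn": 0,"hand": 1}
    - {"slide": [0,0,0.1],"turn": 0,"hand": 1}
    - {"slide": [0,0,0.1],"turn": 0,"hand": 1}

```text
time_s: 15.8
ee_pos: [588.8, -254.1, 46.1]
tool_rot: [3.141, -0.0, 0.189]
ft_force: [-3.1, 1.7, 5.8]
opening: 0.473
gripper_force: 25.0
```

Contact at +6 N at the expected height (TCP 46). Releasing and retreating straight up.

Emit:
play_rows:
  deltas:
    - {"slide": [0,0,0],"turn": 0,"hand": 0}
    - {"slide": [0,0,0],"turn": 0,"hand": -0.3}
    - {"slide": [0,0,0],"turn": 0,"hand": -1}
    - {"slide": [0,0,0],"turn": 0,"hand": -1}
    - {"slide": [0,0,0],"turn": 0,"hand": -1}

```text
time_s: 16.3
ee_pos: [588.8, -254.1, 45.5]
tool_rot: [-3.141, 0.0, 0.189]
ft_force: [0.2, -0.4, -0.8]
opening: 0.797
gripper_force: 0.0
```

Emit:
play_rows:
  deltas:
    - {"slide": [0,0,0],"turn": 0,"hand": -1}
    - {"slide": [0,0,-1],"turn": 0,"hand": -1}
    - {"slide": [0,0,-4],"turn": 0,"hand": -1}
    - {"slide": [0,0,-8],"turn": 0,"hand": -1}
    - {"slide": [0,0,-12],"turn": 0,"hand": -1}

```text
time_s: 16.8
ee_pos: [588.5, -253.9, 167.3]
tool_rot: [-3.141, 0.0, 0.19]
ft_force: [0.2, 0.2, -0.7]
opening: 1.002
gripper_force: 0.0
```

Emit:
play_rows:
  deltas:
    - {"slide": [-3,0,-2],"turn": 0,"hand": -1}
    - {"slide": [-7,0,-3],"turn": 0,"hand": -1}
    - {"slide": [-11,0,-3],"turn": 0,"hand": -1}
    - {"slide": [-14,0,-3],"turn": 0,"hand": -1}
    - {"slide": [-14,0,-3],"turn": 0,"hand": -1}

```text
time_s: 17.3
ee_pos: [448.4, -280.8, 196.9]
tool_rot: [3.141, 0.001, 0.187]
ft_force: [0.9, -0.4, 0.0]
opening: 1.0
gripper_force: 0.0
```

```bash
python3 - <<'E'
from h import *
np.set_printoptions(precision=1,suppress=True)
go([450,-280,220])
c=[0.982,0.189]
R=np.array([[.982,-.189],[.189,.982]])
for n in('side','top'):
    s=cam(n);h=cv2.cvtColor(s['frame'],cv2.COLOR_BGR2HSV)
    for nm,m in(('red',((h[...,0]<6)|(h[...,0]>174))&(h[...,1]>170)&(h[...,2]>70)),('blue',(h[...,0]>105)&(h[...,0]<122)&(h[...,1]>190)&(h[...,2]>80))):
        m=m.astype(np.uint8)
        if nm=='blue': m[:120 if n=='top' else 200]=0
        ks=cv2.findContours(m,0,2)[0]
        if ks: print(n,nm,cv2.boundingRect(np.vstack([k for k in ks if cv2.contourArea(k)>8] or [ks[0]])))
    P=[]
    for hx,hy,z0,z1 in((15,20,4,46),(6,22,46,86)):
        for a in(-hx,hx):
            for b in(-hy,hy):
                for z in(z0,z1): P.append([*(np.array([588.5,-254])+R@[a,b]),z])
    q=proj(s,P);print(n,'expected upright light box',q.min(0),q.max(0)-q.min(0))
E
```

```text
t 17.3 ee [ 448.4 -280.8  196.9] rot [180.    0.   10.7] slide cm [ 0.2 -0.1 -2.3] turn None F [ 0.9 -0.4  0. ] open 1.0003658193606817 0.0
side red (309, 153, 17, 40)
side blue (173, 240, 26, 51)
side expected upright light box [308.6 152.3] [17.9 41.5]
top red (378, 196, 26, 16)
top blue (146, 206, 27, 9)
top expected upright light box [375.5 195.9] [28.9 18.1]
```

The red outline fits an upright light at the tray centre within about 3 px in both views, and the blue tag hasn't moved. The robot is clear of everything. Handing in.

```bash
python3 -c "
from plant import bot
print(bot.finish_job())"
```

```text
the job is handed in; nothing more can be done
None
```

The keys hang on the empty hook and the red light stands upright in the middle of the tray; I handed the job in at about 17.4 s, but no verdict was shown.

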